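# Start the centrifuge

## Robot

A 6-joint arm with a two-finger parallel gripper is mounted at the origin on a cart in front of the work surface, level with it; the furniture and walls round the work are solid. World frame = base frame: x ahead of the robot, y to its left, z up, the work surface at z = 0. Lengths are in m, angles in degrees, forces in N, time in s.
With the tool pointing down it reaches from about 0.4 to 0.825 m from the base axis. Payload 7 kg.
Tool frame: the origin (TCP) lies midway between the tips of the shut fingers; the grasp point (between the pads) lies 19 mm behind it; z points along the fingers, y is the line along which they close (so a half turn about z gives the same grasp; the last joint's range is limited). The gripper opens to 88 mm and grips with 3 to 60 N. Pads are 19 mm wide; open, the fingers measure 130 mm over their backs; the gripper's body (78 mm by 193 mm) begins 47 mm behind the grasp point.
Start: joints at [80.907, 20.546, 0.682, 0, -70.136, -16.507], TCP at [0.292, 0.609, 0.227] pointing down, gripper open.
Joint ranges: [-176.03, 176.03], [-82.01, 121.73], [-58.28, 71.71], [-173.87, 95.51], [-174.79, -0.11], [-173.66, 173.66]. Speed limits (degrees/s): [136.94, 136.94, 172.46, 180, 180, 180].

## Interface

Orientations are given as [roll, pitch, yaw] about the fixed x, y, z axes, in that order (R = Rz(yaw) Ry(pitch) Rx(roll)).
In Python, from plant import ctrl gives the robot as it stands. The module is installed in compiled form; this text tells all that it offers.
- The arm moves only by the tool play_rows, never from a script. Its argument "commands" is a list that holds one entry, the list of rows, each a list of 7 numbers: the turn, a rotation vector about the tool's x, y, z in rad, then the shift along the tool's x, y, z in cm, then the finger opening in cm, from 0 to 8.76. In form: [[[ax, ay, az, x, y, z, grip], ...]]. A call has 1 to 8 rows; each row is the pose to reach, as a shift and turn from the pose commanded when the call began, along the tool's axes at that moment; what a row does not reach only later rows make up. A row lasts 1/12 s, in which the tool goes at most 41.7 mm and 7.16 degrees, less where a joint would pass 70% of its speed; a pose out of reach is approached as far as the arm can. A call with a gripper value outside its range is refused whole. The fingers move at their own pace and stop on an object; the grip force is fixed at half the most. Time passes only in rows, so rows that repeat a pose let the fingers close. It gives the time, the measured TCP pose, the force, the opening and the grip force at its end, in the units of the state.
- ctrl.get_obs(): the state, without advancing time (a new reading comes with each control period).
- ctrl.snapshot(name): name is "side" or "top"; returns a dict with "color" (400x640x3 uint8, red, green, blue), "camera_matrix" (3x3 intrinsics, pixels), "origin" and "rotation" of the camera in the world. Camera axes: x right, y down, z forward; pixel columns grow to the right and rows downward; lengths in m; the calibration is good to about 2 mm. A picture is of the moment at which its call begins. There is no depth.
- ctrl.close_job(): hands the job in; it is judged then, once.
Trained networks look in a picture, given as the dict that the camera call returned (one of the last four; its "shot" number tells which), for a name from the list of things; names that differ only in an ending like _2 or _b are one class to them, and where a whole thing is asked for, a point or a joint stands for the part that bears it (a point fixed in the world has none). Each returns a list of dicts, best first, with "conf" (0 to 1); they miss things now and then, are a little off and sometimes report something else, mostly with a low value. They report only what shows in the picture. A call takes as long as a camera call. They do not tell look-alikes from the thing itself.
- ctrl.find_in(picture, name): "bbox" ([left, top, width, height] in pixels, round what is visible of it).
The state is a dict: "clock": time; "joint_pos": joint angles; "qvel": joint speeds; "tau": joint torques, N m; "tool_pos": TCP position; "orientation": TCP orientation; "force": force on the tool from outside, world axes, zero at the start; "moment": the same for the moment, N m; "opening": finger opening in m; "gripper_force": force on a finger pad.
Only numpy, scipy, OpenCV 4.12 (cv2) and the standard library are available. Lean on these libraries where they do the work, as an engineer would, in place of code of your own. Each camera call takes 0.05 s, during which the arm holds its last target. There are 200 camera calls.

## Task

The centrifuge is loaded and its timer is set: push the open lid gently all the way shut, without slamming it, and only then press the upper half of the power rocker (the small switch at the right-hand end of the front panel) until it has tipped fully over to on. Only light touches of the fingertips are needed, so lift and carry nothing; do not turn the timer knob on the panel, leave everything that stands round the machine where it is, and take the hand away at the end.

Things in the scene. Friction and masses are not known exactly. Their poses are not given: they have to be found in the camera images.
- centrifuge: white bench centrifuge, 275x235 mm, 131 high with the lid shut, fixed. Origin under its middle on the desk; x to its rear, y to its left seen from the front. The upright front panel at x = -117 mm carries the timer knob (axis y = +6, z = 76; 31 mm across, sticks out 20 mm) and the power rocker to the right (y = -68). Body top z = 122.
- lid_front (a point): middle of the upper (outer) face of the lid, close to its free front edge, 209 mm from the hinge line; 131 mm above the desk when the lid is shut. The lid is a solid disc, about 200 mm across and 6 mm thick, with a clear pane in a grey rim.
- centrifuge_lid (a joint): angle of the lid, rad: 0 shut, grows as it opens up and to the rear (0.4 to 0.9 at the start). Its hinge line runs along the machine's y at x = +129, z = 125.5 mm in the machine's frame; the outer face lies 5.5 mm outside it. The hinge is stiff (0.3 N m): the lid stays where it is left, and 2 to 6 N on its outer face close it.
- rocker (a point): middle of the power rocker's face (fixed point): 13 mm wide, 20 mm tall, 83 mm above the desk, standing out 5 to 7 mm from the panel. It tips about a level axis 6 mm behind this point. When off, its upper half stands out, tilted 7 degrees: press that to the rear 5 to 8 mm above this point, fingertips not below its middle. Fingers leaning 15 degrees, tips to the rear, clear the panel's top.
- centrifuge_power (a joint): angle of the power rocker, rad: 0.244 off (upper half out), 0 fully on (upper half pressed in). 1 to 4 N turn it; it stays where it is left, and at the end of its travel it stops dead.
- centrifuge_timer (a joint): angle of the timer knob, rad; already set, somewhere from 1 to 3.5, and to be left so.
- knob_rim (a point): a point on the rim of the timer knob's face, 14 mm from its axis; it goes round with the knob.
- marker_1: marker pen lying on the desk before the front panel, 123x11x13 mm along its x, loose. Origin under its middle.
- pipette_1: thin plastic transfer pipette lying along the left side of the machine, 130x12x12 mm along its x, loose. Origin under its middle.
- timer: small white kitchen timer with three buttons, 58x64x22 mm, loose, lying at the left of the machine. Origin under its middle.
- beaker: small glass beaker, 48 mm across, 58 mm high, standing loose between the machine and the tube rack. Origin under its middle.
- capillary_jar: slim jar of capillary tubes, 26 mm across, 97 mm high, standing loose close to the right side of the machine. Origin under its middle.
- stamp: wooden rubber stamp with a turned knob, 23x50x56 mm, standing loose near the front edge. Origin under its middle.
- tube_rack: wooden rack with four stoppered sample tubes, 64x190 mm, 110 mm high with the tubes, fixed, to the right of the work. Origin under its middle.
Mind the look-alikes: they are no part of the job. Of the things that look like the beaker, take the one that is farthest to the robot's left at the start.

How it is judged (in metres and radians):
On the way, in this order (a step that is already met when the one before it is completed fails the run):
1. the lid is shut (value of joint centrifuge_lid below 0.03 rad), for 0.2 s.
2. the power rocker is pressed fully on (value of joint centrifuge_power below 0.04 rad), for 0.1 s.
At the end, for the whole second after the job is handed in: The lid is shut (within 0.03 rad), the rocker is fully on (within 0.04 rad of the end of its travel), the timer knob's rim has moved less than 5 mm, and every bystander is at rest within 15 mm of where it stood (value of joint centrifuge_lid below 0.03 rad and value of joint centrifuge_power below 0.04 rad and distance of knob_rim from where it was at the start of the episode below 0.005 m and distance of each of marker_1, pipette_1, timer, beaker, capillary_jar, stamp from where it was at the start of the episode below 0.015 m and linear speed of each of marker_1, pipette_1, timer, beaker, capillary_jar, stamp below 0.02 m/s); the robot touches nothing.
It fails at once if the power is switched on while the lid is not shut (value of joint centrifuge_power below 0.12 rad and value of joint centrifuge_lid above 0.06 rad).
It fails at once if the lid is slammed (over 3 rad/s) or lifted further open (past 1.05 rad) (velocity of joint centrifuge_lid below -3 rad/s or value of joint centrifuge_lid above 1.05 rad).
It fails at once if the timer knob is turned (its rim moves over 5 mm) (distance of knob_rim from where it was at the start of the episode above 0.005 m).
It fails at once if the machine is pushed harder than 30 N (contact force between the fingers and centrifuge above 30 N).
It fails at once if a bystander is moved over 15 mm or picked up (distance of any of marker_1, pipette_1, timer, beaker, capillary_jar, stamp from where it was at the start of the episode above 0.015 m).
It also fails if it takes over 42 s, if anything falls off the work surface, if the arm or the gripper's body presses on something with over 40 N, if the wrist force passes 120 N, or if a joint passes its speed limit or range.

## Working session

There is one attempt and no reset: what is moved stays moved. The work goes in short steps, Python scripts to look and compute and a tool call to move; the robot and the scene stay as the last step left them, time stands still between calls to the robot, and variables do not carry over. Pictures are saved under pics/ and viewed, at most 10 in all, crops included, and the job is handed in when it is done.

Besides the shell and the picture viewer there is one more tool, called after "Emit:" as a command line: name --argument value ..., lists and objects as JSON in quotes. play_rows: Moves the arm, as the interface text tells. Its arguments: {"type":"object","properties":{"commands":{"type":"array","items":{"type":"array","items":{"type":"array","items":{"type":"number"}}}}},"required":["commands"]}

```bash
mkdir -p pics; python3 - <<'E'
from plant import ctrl
import cv2,numpy as np
o=ctrl.get_obs();print({k:np.round(v,3).tolist() for k,v in o.items()})
for n in("side","top"):
    p=ctrl.snapshot(n);cv2.imwrite(f"pics/{n}0.png",p["color"][:,:,::-1])
    print(n,p["camera_matrix"].tolist(),np.round(p["origin"],4).tolist(),np.round(p["rotation"],4).tolist())
    for k in["centrifuge","lid_front","rocker","knob_rim","centrifuge_lid","centrifuge_power","centrifuge_timer","marker_1","pipette_1","timer","beaker","capillary_jar","stamp","tube_rack"]:
        try:print(k,[(np.round(d["bbox"]).tolist(),round(d["conf"],2)) for d in ctrl.find_in(p,k)][:3])
        except Exception as e:print(k,e)
E
```

```text
{'clock': 0.0, 'joint_pos': [80.906, 20.592, 0.637, -0.02, -70.137, -16.504], 'qvel': [0.126, 0.011, -0.018, -0.005, 0.029, -0.005], 'tau': [0.003, -58.273, 29.305, 6.997, 0.007, -0.0], 'tool_pos': [0.291, 0.608, 0.226], 'orientation': [179.907, -0.008, -25.606], 'force': [0.141, 0.237, -0.138], 'moment': [-0.019, 0.004, -0.059], 'gripper_force': 0.0, 'opening': 0.088}
side [[382.8306243809932, 0.0, 327.13227327294953], [0.0, 382.8306243809932, 195.13858283128963], [0.0, 0.0, 1.0]] [0.6471, 0.6837, 0.8249] [-143.2059, -0.0978, 168.8052]
centrifuge [([250.0, 207.0, 149.0, 157.0], 0.84)]
lid_front [([264.0, 205.0, 106.0, 126.0], 0.91)]
rocker [([251.0, 209.0, 152.0, 157.0], 0.81)]
knob_rim [([369.0, 230.0, 7.0, 9.0], 0.42), ([368.0, 310.0, 23.0, 29.0], 0.39)]
centrifuge_lid [([264.0, 205.0, 102.0, 125.0], 0.88)]
centrifuge_power []
centrifuge_timer [([368.0, 230.0, 9.0, 7.0], 0.56)]
marker_1 []
pipette_1 [([358.0, 309.0, 36.0, 51.0], 0.64)]
timer [([406.0, 298.0, 34.0, 35.0], 0.68)]
beaker [([298.0, 133.0, 20.0, 25.0], 0.76), ([325.0, 175.0, 22.0, 31.0], 0.72)]
capillary_jar [([253.0, 
[... 429 characters left out ...]
.0, 120.0, 125.0, 130.0], 0.79), ([204.0, 127.0, 74.0, 76.0], 0.73)]
knob_rim [([279.0, 225.0, 9.0, 11.0], 0.66), ([201.0, 129.0, 81.0, 75.0], 0.65)]
centrifuge_lid [([203.0, 131.0, 80.0, 74.0], 0.76)]
centrifuge_power [([362.0, 262.0, 13.0, 17.0], 0.37)]
centrifuge_timer [([281.0, 222.0, 9.0, 12.0], 0.49)]
marker_1 [([289.0, 217.0, 42.0, 24.0], 0.61)]
pipette_1 []
timer [([202.0, 246.0, 30.0, 28.0], 0.62), ([392.0, 229.0, 85.0, 24.0], 0.42)]
beaker [([411.0, 193.0, 19.0, 20.0], 0.83), ([345.0, 210.0, 21.0, 19.0], 0.8)]
capillary_jar [([297.0, 132.0, 5.0, 16.0], 0.53), ([291.0, 216.0, 38.0, 26.0], 0.2)]
stamp [([359.0, 263.0, 15.0, 17.0], 0.64)]
tube_rack [([395.0, 229.0, 81.0, 21.0], 0.69)]
```

```bash
python3 - <<'E'
import cv2
a=cv2.imread("pics/side0.png");b=cv2.imread("pics/top0.png")
cv2.imwrite("pics/c1.png",cv2.resize(a[80:380,200:460],None,fx=2,fy=2,interpolation=2)[:600])
cv2.imwrite("pics/c2.png",cv2.resize(b[80:330,160:490],None,fx=2.4,fy=2.4,interpolation=2))
E
```

```text
(no output)
```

View pics/c1.png

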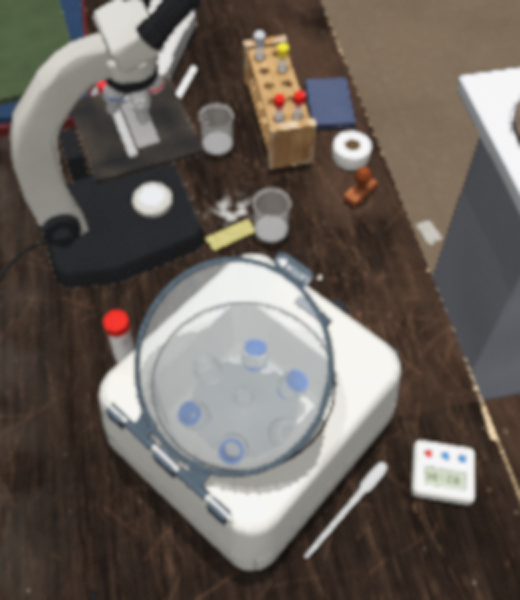

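View pics/c2.png

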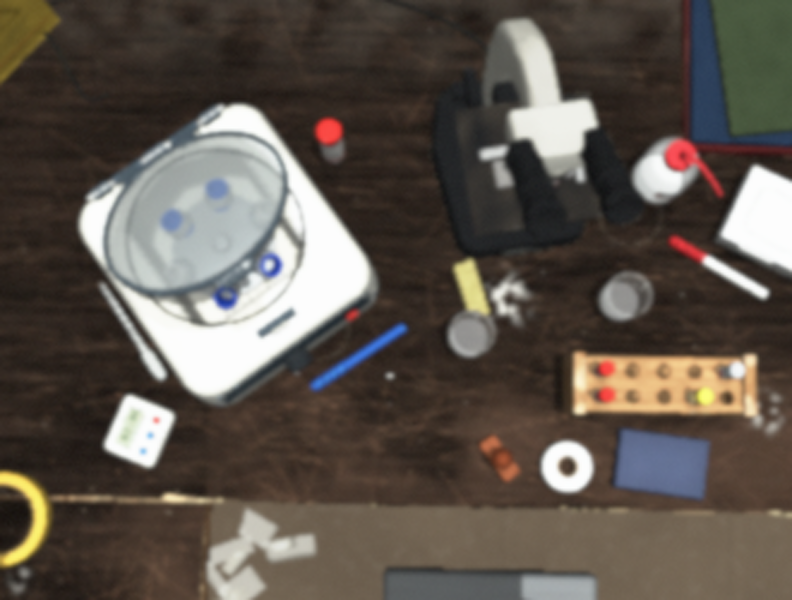

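```bash
cat > h.py <<'E'
import numpy as np,cv2
from scipy.spatial.transform import Rotation as R
from scipy.optimize import least_squares
K={"side":(382.83,327.13,195.14,[.6471,.6837,.8249],[-143.2059,-.0978,168.8052]),"top":(457.63,324.146,198.633,[.3939,.158,1.2322],[-172.2228,.2194,-88.7235])}
def proj(n,P):
    f,cx,cy,o,r=K[n];q=(np.atleast_2d(P)-o)@R.from_euler("xyz",r,degrees=True).as_matrix()
    return q[:,:2]/q[:,2:]*f+[cx,cy]
def world(m,P): # m=x,y,yaw
    return np.atleast_2d(P)@R.from_euler("z",m[2]).as_matrix().T+[m[0],m[1],0]
def lid(a,s,y,n=.0025): # s from hinge, n outward normal offset
    return [.129-s*np.cos(a)+n*np.sin(a),y,.1255+s*np.sin(a)+n*np.cos(a)]
def disc(a,d): return [lid(a,d+.1*np.cos(t),.1*np.sin(t)) for t in np.linspace(0,2*np.pi,73)]
E
cat > fit.py <<'E'
from h import *
T=lambda u,v:np.array([160+u/2.4,80+v/2.4]);S=lambda u,v:np.array([200+u/2,80+v/2])
def res(p):
    m,a,d=p[:3],p[3],p[4];r=[]
    def add(n,P,px,w=1): r.extend(w*(proj(n,world(m,P))[0]-px))
    add("top",[-.123,-.068,.085],T(352,315));add("top",[-.13,.006,.076],T(299,358))
    for n,px in(("top",[T(105,None or 236),T(288,178)]),): pass
    for n,f,b in(("top",T,(105,288,133,295)),("side",S,(137,333,258,474))):
        q=proj(n,world(m,disc(a,d)));lo=f(b[0],b[2]);hi=f(b[1],b[3])
        r.extend(q.min(0)-lo);r.extend(q.max(0)-hi)
    add("side",[.131,0,.127],S(166,460))
    # hinge end bars, symmetric
    add("top",[.131,p[5],.127],T(92,195));add("top",[.131,-p[5],.127],T(222,108))
    add("side",[.131,p[5],.127],S(228,518),.5);add("side",[.131,-p[5],.127],S(110,407),.5)
    return r
s=least_squares(res,[.5,.33,-.6,.6,.11,.08]);print(np.round(s.x,4),np.degrees(s.x[2]));print(np.round(s.fun,1))
m,a,d=s.x[:3],s.x[3],s.x[4]
print("rocker",world(m,[-.123,-.068,.083]),"lidfront",world(m,lid(a,.209,0,.0055)))
for n in K:
    im=cv2.imread(f"pics/{n}0.png");x0,y0,w,h,f=(160,110,190,150,4) if n=="top" else(240,190,180,180,3.3)
    im=cv2.resize(im[y0:y0+h,x0:x0+w],None,fx=f,fy=f,interpolation=2)
    def pl(P,c,cl=True):
        q=(proj(n,world(m,P))+.5-[x0,y0])*f;cv2.polylines(im,[q.astype(int)],cl,c,1)
    pl(disc(a,d),(0,0,255))
    bx=lambda z:[[-.117,.1175,z],[-.117,-.1175,z],[.137,-.1175,z],[.137,.1175,z]]
    pl(bx(.122),(0,255,0));pl(bx(0),(255,0,0))
    for c in([-.124,-.068,.083],[-.137,.006,.076],lid(a,.209,0,.0055)):
        q=(proj(n,world(m,c))[0]+.5-[x0,y0])*f;cv2.circle(im,tuple(q.astype(int)),4,(255,0,255),1)
    cv2.imwrite(f"pics/fit_{n}.png",im)
E
python3 fit.py
```

```text
[0.5739 0.3367 0.6489 0.576  0.1083 0.0799] 37.177902040983966
[ 0.4  0.1  0.4  1.9 -1.  -0.7  0.5  0.7 -1.4 -1.3  0.8  0.9 -0.9 -0.8
 -0.6  0.4 -1.5 -0.2 -0.2 -0.2 -0.9 -0.5]
rocker [[0.51703733 0.20817827 0.083     ]] lidfront [[0.53945911 0.31052903 0.24394399]]
```

View pics/fit_top.png

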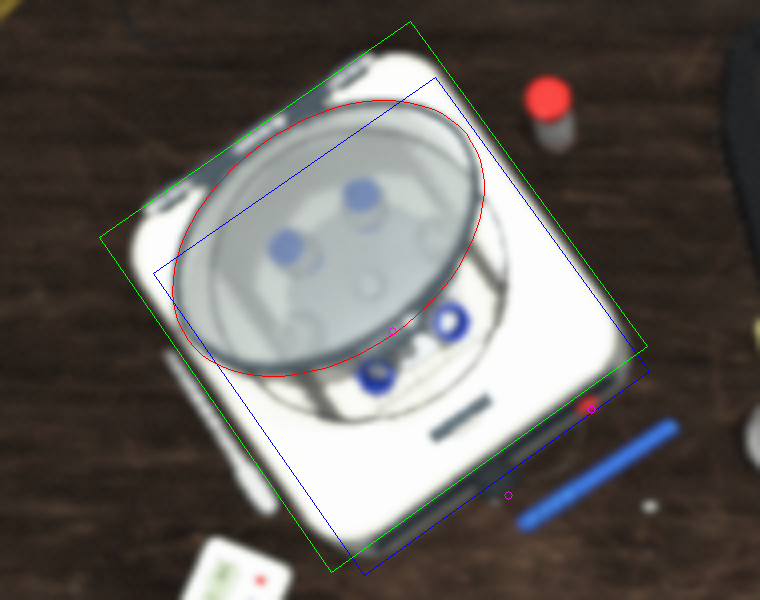

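View pics/fit_side.png

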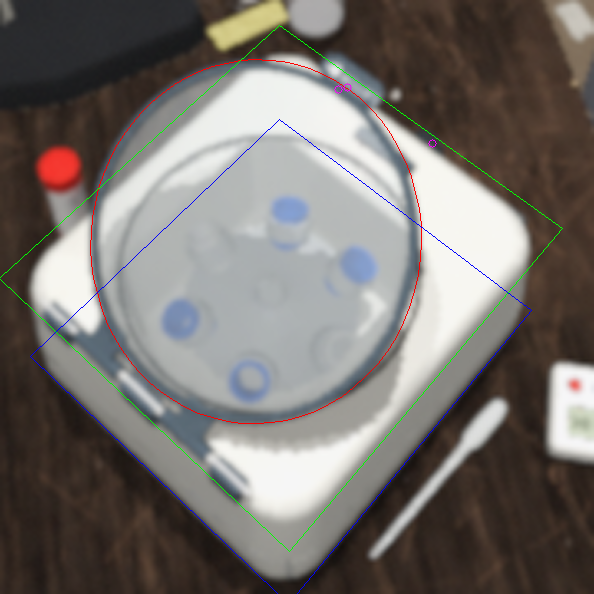

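```bash
python3 - <<'E'
import cv2,numpy as np
b=cv2.imread("pics/top0.png")[195:255,235:325]
b=(255*(b/255.)**.5).astype('uint8')
b=cv2.resize(b,None,fx=8.8,fy=8.8,interpolation=cv2.INTER_CUBIC)
for i in range(0,90,10):cv2.putText(b,str(235+i),(int(i*8.8),10),0,.4,(0,255,255),1)
for i in range(0,60,10):cv2.putText(b,str(195+i),(0,int(i*8.8)+4),0,.4,(0,255,255),1)
cv2.imwrite("pics/z.png",b)
E
```

```text
(no output)
```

View pics/z.png

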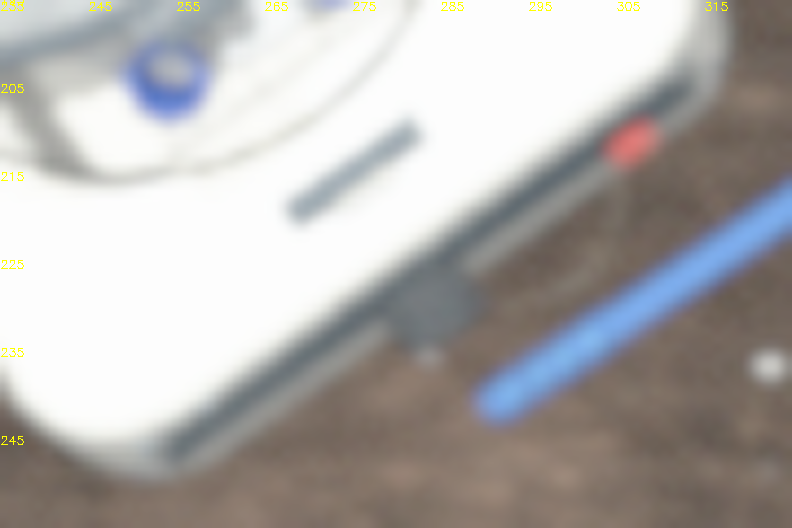

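```bash
cat > fit2.py <<'E'
from h import *
T=lambda u,v:np.array([160+u/2.4,80+v/2.4]);S=lambda u,v:np.array([200+u/2,80+v/2])
Z=lambda u,v:np.array([235+u/8.8-.5,195+v/8.8-.5])
g=cv2.cvtColor(cv2.imread("pics/top0.png"),6).astype(float)
def ray(px,z):
    f,cx,cy,o,r=K["top"];d=R.from_euler("xyz",r,degrees=True).apply([(px[0]-cx)/f,(px[1]-cy)/f,1]);o=np.array(o)
    return (o+d*(z-o[2])/d[2])[:2]
m0=[.5739,.3367,.6489]
def edge(x,sg): # outward scan along machine y at z=.118
    t=np.linspace(.085,.13,91);q=proj("top",world(m0,[[x,sg*k,.118] for k in t])).astype(np.float32)
    v=cv2.remap(g.astype(np.float32),q[:,:1],q[:,1:],1).ravel();i=np.where((v[:-1]>150)&(v[1:]<=150))[0]
    return q[i[-1]] if len(i) else None
L=[e for e in(edge(x,1) for x in np.linspace(-.06,.06,13)) if e is not None];Rr=[e for e in(edge(x,-1) for x in np.linspace(-.06,.06,13)) if e is not None]
print(len(L),len(Rr))
def mach(m,px,z):
    c,s=np.cos(m[2]),np.sin(m[2]);d=ray(px,z)-m[:2];return np.array([c*d[0]+s*d[1],-s*d[0]+c*d[1]])
def res(p):
    m,a,d,hb,w,xf=p[:3],p[3],p[4],p[5],p[6],p[7];r=[]
    def add(n,P,px,w=1): r.extend(w*(proj(n,world(m,P))[0]-px))
    add("top",[-.1225,-.068,.086],Z(631,142));add("top",[-.137,.006,.076],Z(440,315),.6)
    for n,f,b in(("top",T,(105,288,133,295)),("side",S,(137,333,258,474))):
        q=proj(n,world(m,disc(a,d)));lo=f(b[0],b[2]);hi=f(b[1],b[3])
        r.extend(.7*(q.min(0)-lo));r.extend(.7*(q.max(0)-hi))
    add("side",[.129,0,.127],S(166,460),.5)
    add("top",[.129,hb,.127],T(92,195),.5);add("top",[.129,-hb,.127],T(222,108),.5)
    add("side",[.129,hb,.127],S(228,518),.4);add("side",[.129,-hb,.127],S(110,407),.4)
    for E,sg in((L,1),(Rr,-1)): r+= [.3*412*(mach(m,e,.118)[1]-sg*w) for e in E]
    r+=[412*(mach(m,Z(*q),.118)[0]+xf) for q in((165,440),(427,258),(690,75))]
    r+=[412*.5*(mach(m,Z(*q),.0)[0]+p[8]) for q in((185,470),(690,125))]
    return r
s=least_squares(res,[*m0,.6,.11,.08,.112,.117,.117],loss="soft_l1");print(np.round(s.x,4),np.degrees(s.x[2]));print(np.round(s.fun,1))
m,a,d=s.x[:3],s.x[3],s.x[4]
print("rocker",world(m,[-.123,-.068,.083]),"lidfront",world(m,lid(a,.209,0,.0055)))
for n,q in(("beaker",(471,334)),("jar",(329,131)),("stamp",(500,458)),("mk",(403,327)),("mk2",(315,385))):print(n,np.round(mach(m,T(*q),{"jar":.097,"beaker":.04}.get(n,.01)),3))
E
python3 fit2.py
```

```text
13 13
[0.5746 0.3395 0.6411 0.5796 0.1108 0.0793 0.116  0.1192 0.1168] 36.73119942689381
[-0.6  0.7  0.4  1.8 -1.3 -0.4 -0.1  0.5 -0.7 -0.9  1.   0.9 -0.3 -0.2
 -0.4  0.1 -0.9  0.1 -0.2 -0.  -0.4 -0.3 -0.8 -0.7 -0.7  1.4  1.2  1.2
  1.1  1.1  1.2  1.   0.9 -0.8 -1.8  0.2  0.2  0.2  0.2  0.2  0.2  0.2
  0.3  0.2  0.2  0.3  0.3  0.3  0.3 -0.  -0.2  0.3 -0.3]
rocker [[0.51668636 0.21142724 0.083     ]] lidfront [[0.54025129 0.31385817 0.2445693 ]]
beaker [-0.211 -0.165]
jar [ 0.05  -0.163]
stamp [-0.339 -0.114]
mk [-0.159 -0.111]
mk2 [-0.155  0.006]
```

```bash
sed -i 's/\[-.137,.006,.076\],Z(440,315),.6/[-.127,.006,.084],Z(435,308),.6/; s/((L,1),(Rr,-1))/((Rr,-1),)/' fit2.py; sed -i 's/ r=\[\]$/ r=[300*(w-.1165)]/' fit2.py; sed -i 's/p\[7\];r=\[\]/p[7];r=[400*(w-.1165)]/' fit2.py
python3 fit2.py
cat >> h.py <<'E'
M=None
def Rt(yaw,lean=np.radians(15)):
    c,s=np.cos(lean),np.sin(lean);B=np.array([[c,0,s],[0,-1,0],[s,0,-c]]) # cols x,y,z
    return R.from_euler("z",yaw).as_matrix()@B
def row(p0,R0,p1,R1):
    return np.r_[np.round(R.from_matrix(R0.T@R1).as_rotvec(),3),np.round(R0.T@(np.array(p1)-p0)*100,2)]
E
cat > a.py <<'E'
from h import *
from plant import ctrl
o=ctrl.get_obs();R0=R.from_euler("xyz",o["orientation"],degrees=True).as_matrix();p0=np.array(o["tool_pos"])
m=[.5746,.3395,.6411];R1=Rt(m[2]);print(np.linalg.det(R1))
P=world(m,[lid(.58,.195,0,.0055)])[0]+[0,0,.06];print(P)
mid=np.array([.35,.53,.32])
print(row(p0,R0,P,R1))
E
python3 a.py
```

```text
13 13
[0.5746 0.3382 0.6437 0.5781 0.1099 0.0795 0.1145 0.1184 0.1161] 36.88130427056096
[-0.8  0.   0.6 -0.4  0.2 -1.  -0.5  0.2  0.4 -0.9 -1.   0.7  0.7 -0.3
 -0.5 -0.3  0.2 -0.7  0.1 -0.2 -0.3 -0.5 -0.5  0.1  0.1  0.1  0.1  0.1
  0.1  0.2  0.2  0.2  0.2  0.2  0.2  0.2  0.3 -0.  -0.3  0.4 -0.4]
rocker [[0.51701389 0.21003131 0.083     ]] lidfront [[0.54016351 0.31241342 0.24430383]]
beaker [-0.211 -0.163]
jar [ 0.05  -0.162]
stamp [-0.338 -0.112]
mk [-0.159 -0.11 ]
mk2 [-0.155  0.007]
0.9999999999999999
[0.5496784  0.32090213 0.29696521]
[ 0.142  0.235 -1.081 35.7   14.81  -7.04 ]
```

Emit:
play_rows --commands '[[[0,0,0,0,0,-4,0],[0,0,0,0,0,-8,0],[0.142,0.235,-1.081,35.7,14.8,-12,0],[0.142,0.235,-1.081,35.7,14.8,-12,0],[0.142,0.235,-1.081,35.7,14.8,-12,0],[0.142,0.235,-1.081,35.7,14.8,-12,0],[0.142,0.235,-1.081,35.7,14.8,-12,0],[0.142,0.235,-1.081,35.7,14.8,-12,0]]]'

```text
clock: 2.17
tool_pos: [0.4585, 0.422, 0.3327]
orientation: [-178.2, -10.3, 16.4]
force: [1.5, 0.1, -0.3]
opening: 0.0397
gripper_force: 0.0
```

```bash
sed -i 's/\[.5746,.3395,.6411\]/[.5746,.3382,.6437]/; s/.06\];print(P)/.08];print(P,p0,o["orientation"])/' a.py; python3 a.py
```

```text
0.9999999999999999
[0.54972684 0.3195374  0.31696521] [0.45847172 0.42203688 0.33274297] [-178.1806347   -10.30011066   16.39345228]
[ 0.047  0.076 -0.35   5.49  12.49   2.21 ]
```

Emit:
play_rows --commands '[[[0.047,0.076,-0.35,5.5,12.5,2.2,0],[0.047,0.076,-0.35,5.5,12.5,2.2,0],[0.047,0.076,-0.35,5.5,12.5,2.2,0],[0.047,0.076,-0.35,5.5,12.5,2.2,0],[0.047,0.076,-0.35,5.5,12.5,2.2,0],[0.047,0.076,-0.35,5.5,12.5,2.2,0],[0.047,0.076,-0.35,5.5,12.5,2.2,0]]]'

```text
clock: 2.75
tool_pos: [0.5484, 0.3203, 0.3166]
orientation: [-179.9, -14.9, 36.4]
force: [-0.0, 0.7, 0.3]
opening: 0.0009
gripper_force: 0.0
```

```bash
python3 a.py; cat > b.py <<'E'
from h import *
from plant import ctrl
o=ctrl.get_obs();R0=R.from_euler("xyz",o["orientation"],degrees=True).as_matrix();p0=np.array(o["tool_pos"])
m=[.5746,.3382,.6437];print(np.round(o["force"],1),o["opening"])
prev=None
for a in np.r_[.75,.68,.62,np.arange(.58,-.01,-.04),-.01]:
    # lowest front corner of tip kept on lid face: TCP = contact + 9.5mm e
    c=np.array(lid(a,.2,0,.0055));P=c+.0095*np.array([np.cos(.2618),0,np.sin(.2618)])
    print(round(a,2),row(p0,R0,world(m,P)[0],R0)[3:])
E
python3 b.py
```

```text
0.9999999999999999
[0.54972684 0.3195374  0.31696521] [0.54843129 0.32031168 0.31655006] [-179.90413478  -14.93203775   36.39841235]
[ 0.001  0.001 -0.008  0.07   0.14  -0.03 ]
[-0.   0.7  0.3] 0.0009468132849495339
0.75 [1.39 0.13 5.36]
0.68 [0.21 0.13 6.12]
0.62 [-0.76  0.14  6.83]
0.58 [-1.38  0.15  7.33]
0.54 [-1.98  0.15  7.86]
0.5 [-2.56  0.16  8.41]
0.46 [-3.11  0.16  8.99]
0.42 [-3.65  0.16  9.59]
0.38 [-4.15  0.17 10.2 ]
0.34 [-4.64  0.17 10.84]
0.3 [-5.09  0.18 11.5 ]
0.26 [-5.52  0.18 12.17]
0.22 [-5.93  0.18 12.86]
0.18 [-6.3   0.18 13.57]
0.14 [-6.65  0.19 14.29]
0.1 [-6.97  0.19 15.03]
0.06 [-7.25  0.19 15.77]
0.02 [-7.51  0.19 16.53]
-0.01 [-7.69  0.19 17.11]
```

Emit:
play_rows --commands '[[[0,0,0,-0.8,0.1,3.5,0],[0,0,0,-0.8,0.1,6,0],[0,0,0,-0.8,0.1,6.8,0],[0,0,0,-1.4,0.1,7.3,0],[0,0,0,-2,0.1,7.9,0],[0,0,0,-2.6,0.2,8.4,0],[0,0,0,-3.1,0.2,9,0],[0,0,0,-3.1,0.2,9,0]]]'

```text
clock: 3.42
tool_pos: [0.543, 0.3143, 0.2209]
orientation: [-179.9, -14.9, 36.5]
force: [0.4, 0.5, -0.5]
opening: 0.0005
gripper_force: 0.1
```

```bash
python3 - <<'E'
from plant import ctrl
import cv2
o=[]
for n,(x,y) in{"side":(240,130),"top":(170,80)}.items():
    p=ctrl.snapshot(n);c=p["color"][y:y+200,x:x+130,::-1];o.append(cv2.resize(c,None,fx=3,fy=3,interpolation=2))
cv2.imwrite("pics/d.png",cv2.hconcat(o))
E
```

```text
(no output)
```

View pics/d.png

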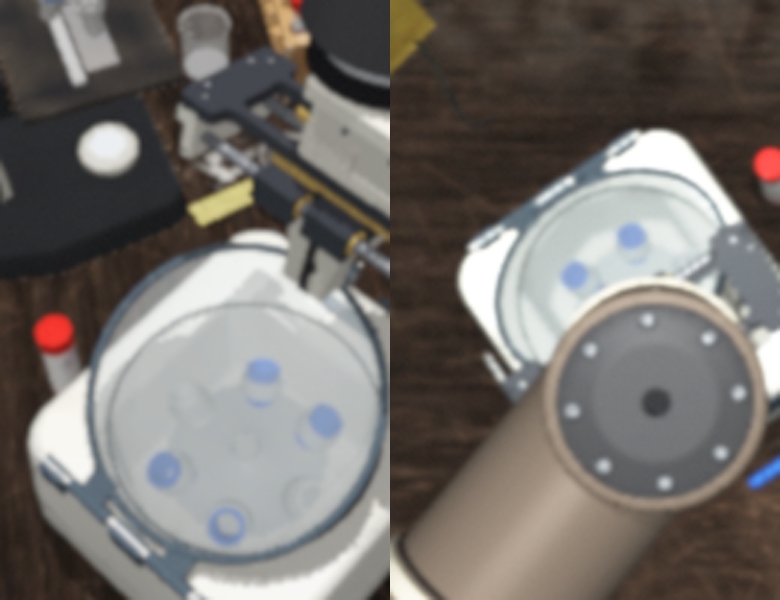

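Emit:
play_rows --commands '[[[0,0,0,-0.5,0,0.6,0],[0,0,0,-1,0,1.2,0],[0,0,0,-1.5,0,1.8,0],[0,0,0,-2,0,2.5,0],[0,0,0,-2.4,0,3.2,0],[0,0,0,-2.8,0,3.9,0],[0,0,0,-3.2,0,4.6,0],[0,0,0,-3.5,0,5.3,0]]]'

```text
clock: 4.18
tool_pos: [0.5274, 0.3025, 0.1602]
orientation: [-179.9, -14.9, 36.5]
force: [0.0, -0.1, 0.4]
opening: 0.0007
gripper_force: 0.6
```

```bash
python3 b.py|tail -7
```

```text
0.22 [ 0.75 -0.02 -1.54]
0.18 [ 0.38 -0.02 -0.83]
0.14 [ 0.03 -0.02 -0.11]
0.1 [-0.28 -0.02  0.63]
0.06 [-0.57 -0.02  1.37]
0.02 [-0.83 -0.01  2.13]
-0.01 [-1.   -0.01  2.71]
```

Emit:
play_rows --commands '[[[0,0,0,-0.1,0,0.3,0],[0,0,0,-0.3,0,0.6,0],[0,0,0,-0.4,0,1,0],[0,0,0,-0.6,0,1.4,0],[0,0,0,-0.7,0,1.7,0],[0,0,0,-0.8,0,2,0],[0,0,0,-0.9,0,2.2,0],[0,0,0,-0.9,0,2.2,0]]]'

```text
clock: 4.85
tool_pos: [0.5252, 0.301, 0.1372]
orientation: [-179.9, -14.9, 36.5]
force: [0.3, -0.6, -0.8]
opening: 0.0003
gripper_force: 0.1
```

```bash
python3 b.py|tail -3;  python3 - <<'E'
from plant import ctrl
import cv2
o=[]
for n,(x,y) in{"side":(240,180),"top":(170,80)}.items():
    p=ctrl.snapshot(n);c=p["color"][y:y+200,x:x+130,::-1];o.append(cv2.resize(c,None,fx=3,fy=3,interpolation=2))
cv2.imwrite("pics/e.png",cv2.hconcat(o))
E
```

```text
0.06 [ 0.28 -0.01 -0.78]
0.02 [ 0.02 -0.01 -0.03]
-0.01 [-0.15 -0.    0.55]
```

View pics/e.png

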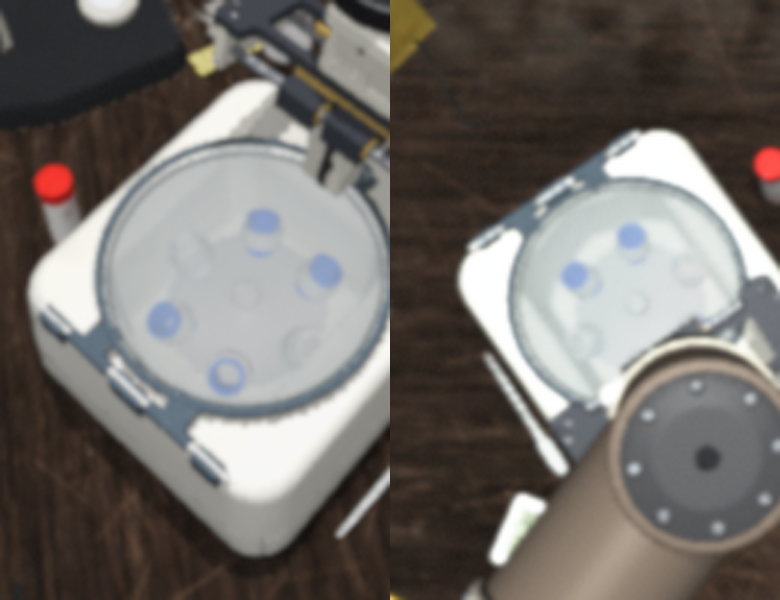

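Emit:
play_rows --commands '[[[0,0,0,-0.05,0,0.15,0],[0,0,0,-0.1,0,0.3,0],[0,0,0,-0.15,0,0.45,0],[0,0,0,-0.15,0,0.55,0],[0,0,0,-0.15,0,0.55,0]]]'

```text
clock: 5.37
tool_pos: [0.5256, 0.3013, 0.1328]
orientation: [-179.9, -15.0, 36.5]
force: [-4.2, -2.2, 9.1]
opening: 0.0006
gripper_force: 5.1
```

Emit:
play_rows --commands '[[[0,0,0,-0.01,0,0.04,0],[0,0,0,-0.01,0,0.04,0],[0,0,0,-0.01,0,0.04,0],[0,0,0,0.25,0,-1,0],[0,0,0,0.8,0,-3,0],[0,0,0,1.3,0,-5,0],[0,0,0,1.3,0,-5,0]]]'

```text
clock: 5.95
tool_pos: [0.5267, 0.3024, 0.1879]
orientation: [-179.9, -15.3, 36.5]
force: [0.9, 0.4, 0.6]
opening: 0.0003
gripper_force: 0.0
```

```bash
cat > c.py <<'E'
from h import *
from plant import ctrl
o=ctrl.get_obs();R0=R.from_euler("xyz",o["orientation"],degrees=True).as_matrix();p0=np.array(o["tool_pos"])
m=[.5746,.3382,.6437];print(np.round(o["force"],1),np.round(p0,4),o["orientation"])
for P in([-.175,-.0685,p0[2]],[-.175,-.0685,.0875],[-.150,-.0685,.0875],[-.138,-.0685,.0875],[-.133,-.0685,.0875],[-.130,-.0685,.0875]):
    print(P,row(p0,R0,world(m,P)[0],Rt(m[2])))
E
python3 c.py;  python3 - <<'E'
from h import *
from plant import ctrl
import sys
for n in("side","top"):
    p=ctrl.snapshot(n);cv2.imwrite(f"pics/{n}1.png",p["color"][:,:,::-1])
    m=[.5746,.3382,.6437];q=proj(n,world(m,disc(0,.11)))
    print(n,[(d["bbox"],round(d["conf"],2)) for d in ctrl.find_in(p,"lid_front")],q.min(0),q.max(0)-q.min(0))
E
```

```text
[0.9 0.4 0.6] [0.5267 0.3024 0.1879] [-179.8945258   -15.26057709   36.50582491]
[-0.175, -0.0685, np.float64(0.18786924011768846)] [-0.000e+00 -5.000e-03 -6.000e-03 -1.106e+01  6.930e+00 -3.030e+00]
[-0.175, -0.0685, 0.0875] [-0.000e+00 -5.000e-03 -6.000e-03 -1.371e+01  6.950e+00  6.650e+00]
[-0.15, -0.0685, 0.0875] [-0.000e+00 -5.000e-03 -6.000e-03 -1.129e+01  6.930e+00  7.310e+00]
[-0.138, -0.0685, 0.0875] [-0.000e+00 -5.000e-03 -6.000e-03 -1.014e+01  6.920e+00  7.630e+00]
[-0.133, -0.0685, 0.0875] [-0.00e+00 -5.00e-03 -6.00e-03 -9.65e+00  6.92e+00  7.76e+00]
[-0.13, -0.0685, 0.0875] [-0.00e+00 -5.00e-03 -6.00e-03 -9.37e+00  6.92e+00  7.84e+00]
side [([263.3, 225.2, 109.7, 106.7], 0.85)] [271.70321603 225.92045785] [100.86461896  92.64947626]
top [([204.0, 130.9, 85.6, 79.7], 0.63)] [208.74338323 139.0458679 ] [81.5500374 80.362972 ]
```

Emit:
play_rows --commands '[[[0,-0.005,-0.006,-11,6.9,-3,0],[0,-0.005,-0.006,-11,6.9,-3,0],[0,-0.005,-0.006,-11,6.9,-3,0],[0,-0.005,-0.006,-11,6.9,-3,0],[0,-0.005,-0.006,-13.7,6.95,6.65,0],[0,-0.005,-0.006,-13.7,6.95,6.65,0],[0,-0.005,-0.006,-13.7,6.95,6.65,0],[0,-0.005,-0.006,-13.7,6.95,6.65,0]]]'

```text
clock: 6.82
tool_pos: [0.4706, 0.1737, 0.079]
orientation: [180.0, -14.1, 36.8]
force: [-0.1, -0.9, -0.2]
opening: 0.0003
gripper_force: 0.0
```

```bash
python3 c.py;  python3 - <<'E'
from plant import ctrl
import cv2
o=[]
for n,(x,y) in{"side":(250,170),"top":(235,110)}.items():
    p=ctrl.snapshot(n);c=p["color"][y:y+150,x:x+130,::-1];o.append(cv2.resize(c,None,fx=3,fy=3,interpolation=2))
cv2.imwrite("pics/f.png",cv2.hconcat(o))
E
```

```text
[-0.1 -0.9 -0.2] [0.4706 0.1737 0.079 ] [179.96867887 -14.10741031  36.75642005]
[-0.175, -0.0685, np.float64(0.07897780623775547)] [ 0.001  0.016 -0.002  0.67  -0.07   0.17 ]
[-0.175, -0.0685, 0.0875] [ 0.001  0.016 -0.002  0.88  -0.07  -0.66 ]
[-0.15, -0.0685, 0.0875] [ 1.0e-03  1.6e-02 -2.0e-03  3.3e+00 -8.0e-02 -5.0e-02]
[-0.138, -0.0685, 0.0875] [ 1.00e-03  1.60e-02 -2.00e-03  4.47e+00 -8.00e-02  2.40e-01]
[-0.133, -0.0685, 0.0875] [ 1.00e-03  1.60e-02 -2.00e-03  4.95e+00 -8.00e-02  3.70e-01]
[-0.13, -0.0685, 0.0875] [ 1.00e-03  1.60e-02 -2.00e-03  5.24e+00 -8.00e-02  4.40e-01]
```

View pics/f.png

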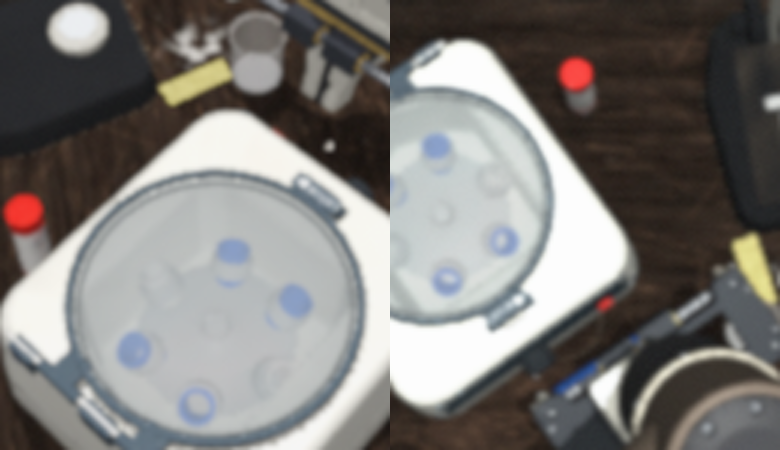

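Emit:
play_rows --commands '[[[0,0,0,0,0,0,0],[0,0,0,0,0,0,0]]]'

```text
clock: 7.08
tool_pos: [0.4746, 0.1775, 0.0855]
orientation: [-180.0, -14.8, 36.8]
force: [0.7, 0.2, 0.1]
opening: 0.0004
gripper_force: 0.0
```

```bash
python3 c.py
```

```text
[0.7 0.2 0.1] [0.4746 0.1775 0.0855] [-179.99751942  -14.79083713   36.84027229]
[-0.175, -0.0685, np.float64(0.08551680567116703)] [ 0.     0.004 -0.001  0.14  -0.     0.04 ]
[-0.175, -0.0685, 0.0875] [ 0.     0.004 -0.001  0.19  -0.    -0.16 ]
[-0.15, -0.0685, 0.0875] [ 0.0e+00  4.0e-03 -1.0e-03  2.6e+00 -0.0e+00  4.8e-01]
[-0.138, -0.0685, 0.0875] [ 0.00e+00  4.00e-03 -1.00e-03  3.76e+00 -0.00e+00  7.90e-01]
[-0.133, -0.0685, 0.0875] [ 0.00e+00  4.00e-03 -1.00e-03  4.25e+00 -0.00e+00  9.20e-01]
[-0.13, -0.0685, 0.0875] [ 0.00e+00  4.00e-03 -1.00e-03  4.54e+00 -0.00e+00  9.90e-01]
```

Emit:
play_rows --commands '[[[0,0,0,1,0,0.27,0],[0,0,0,2,0,0.53,0],[0,0,0,2.8,0,0.75,0],[0,0,0,3.3,0,0.88,0],[0,0,0,3.5,0,0.93,0],[0,0,0,3.5,0,0.93,0],[0,0,0,3.5,0,0.93,0],[0,0,0,3.5,0,0.93,0]]]'

```text
clock: 7.75
tool_pos: [0.5023, 0.198, 0.0836]
orientation: [180.0, -14.6, 36.8]
force: [0.2, -0.5, 0.6]
opening: 0.0006
gripper_force: 0.0
```

```bash
python3 c.py; python3 - <<'E'
from plant import ctrl
import cv2
o=[]
for n,(x,y) in{"side":(320,170),"top":(275,170)}.items():
    p=ctrl.snapshot(n);c=p["color"][y:y+75,x:x+65,::-1];o.append(cv2.resize(c,None,fx=6,fy=6,interpolation=2))
cv2.imwrite("pics/g.png",cv2.hconcat(o))
E
```

```text
[ 0.2 -0.5  0.6] [0.5023 0.198  0.0836] [179.99884362 -14.60754962  36.80617814]
[-0.175, -0.0685, np.float64(0.08358409250877498)] [ 0.00e+00  7.00e-03 -1.00e-03 -3.19e+00 -2.00e-02 -8.30e-01]
[-0.175, -0.0685, 0.0875] [ 0.00e+00  7.00e-03 -1.00e-03 -3.09e+00 -2.00e-02 -1.21e+00]
[-0.15, -0.0685, 0.0875] [ 0.     0.007 -0.001 -0.68  -0.03  -0.58 ]
[-0.138, -0.0685, 0.0875] [ 0.     0.007 -0.001  0.49  -0.03  -0.28 ]
[-0.133, -0.0685, 0.0875] [ 0.     0.007 -0.001  0.97  -0.03  -0.15 ]
[-0.13, -0.0685, 0.0875] [ 0.00e+00  7.00e-03 -1.00e-03  1.26e+00 -3.00e-02 -8.00e-02]
```

View pics/g.png

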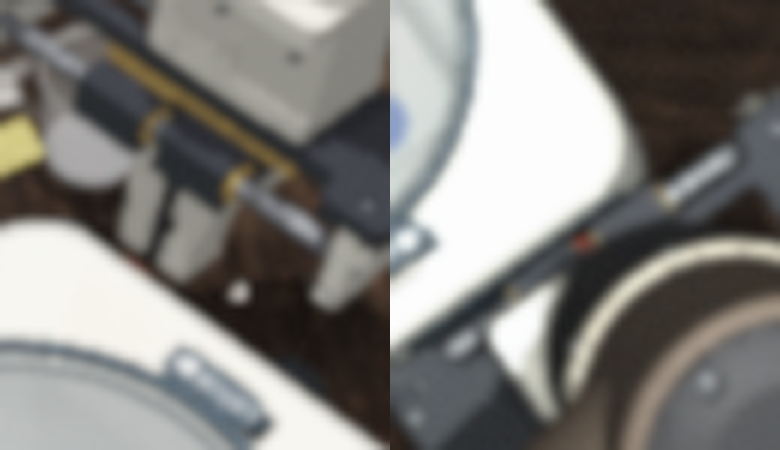

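```bash
python3 - <<'E'
from h import *
from plant import ctrl
o=ctrl.get_obs();p=np.array(o["tool_pos"]);R0=R.from_euler("xyz",o["orientation"],degrees=True).as_matrix()
m=[.5746,.3382,.6437]
for n,x,y,ox in(("side",320,170,0),("top",275,170,390)):
    for k in(0,.05,.08,.1,.12):
        for s in(-.021,0,.021):print(n,k,s,np.round((proj(n,p-k*R0[:,2]+s*R0[:,1])[0]-[x,y]+.5)*6+[ox,0]),end=" ")
    print();print("rocker",(proj(n,world(m,[-.123,-.068,.088]))[0]-[x,y]+.5)*6+[ox,0])
E
```

```text
side 0 -0.021 [206. 286.] side 0 0 [165. 256.] side 0 0.021 [124. 227.] side 0.05 -0.021 [236. 193.] side 0.05 0 [192. 163.] side 0.05 0.021 [150. 133.] side 0.08 -0.021 [254. 134.] side 0.08 0 [210. 104.] side 0.08 0.021 [166.  74.] side 0.1 -0.021 [267.  93.] side 0.1 0 [222.  62.] side 0.1 0.021 [177.  32.] side 0.12 -0.021 [280.  50.] side 0.12 0 [234.  20.] side 0.12 0.021 [189. -10.] 
rocker [135.13404476 281.33746293]
top 0 -0.021 [568. 316.] top 0 0 [609. 287.] top 0 0.021 [650. 258.] top 0.05 -0.021 [580. 331.] top 0.05 0 [623. 301.] top 0.05 0.021 [666. 271.] top 0.08 -0.021 [588. 341.] top 0.08 0 [632. 310.] top 0.08 0.021 [676. 279.] top 0.1 -0.021 [594. 348.] top 0.1 0 [639. 316.] top 0.1 0.021 [683. 285.] top 0.12 -0.021 [600. 355.] top 0.12 0 [645. 323.] top 0.12 0.021 [691. 291.] 
rocker [580.85044722 250.55858162]
```

Emit:
play_rows --commands '[[[0,0,0,0,0,0,0],[0,0,0,0,0,0,0],[0,0,0,0,0,0,0],[0,0,0,0,0,0,0]]]'

```text
clock: 8.18
tool_pos: [0.5026, 0.1983, 0.0838]
orientation: [180.0, -14.6, 36.8]
force: [0.4, 0.2, 0.2]
opening: 0.0003
gripper_force: 0.0
```

```bash
python3 c.py
```

```text
[0.4 0.2 0.2] [0.5026 0.1983 0.0838] [179.99915718 -14.64565309  36.81810601]
[-0.175, -0.0685, np.float64(0.08384371597194802)] [ 0.00e+00  6.00e-03 -1.00e-03 -3.24e+00 -2.00e-02 -8.50e-01]
[-0.175, -0.0685, 0.0875] [ 0.00e+00  6.00e-03 -1.00e-03 -3.14e+00 -2.00e-02 -1.20e+00]
[-0.15, -0.0685, 0.0875] [ 0.     0.006 -0.001 -0.72  -0.02  -0.57 ]
[-0.138, -0.0685, 0.0875] [ 0.     0.006 -0.001  0.44  -0.02  -0.26 ]
[-0.133, -0.0685, 0.0875] [ 0.     0.006 -0.001  0.92  -0.02  -0.14 ]
[-0.13, -0.0685, 0.0875] [ 0.00e+00  6.00e-03 -1.00e-03  1.21e+00 -2.00e-02 -6.00e-02]
```

Emit:
play_rows --commands '[[[0,0.006,0,0,0,-0.38,0],[0,0.006,0,0.2,0,-0.33,0],[0,0.006,0,0.44,0,-0.3,0],[0,0.006,0,0.44,0,-0.3,0],[0,0.006,0,0.44,0,-0.3,0]]]'

```text
clock: 8.6
tool_pos: [0.5056, 0.2005, 0.0879]
orientation: [180.0, -15.0, 36.8]
force: [0.4, 0.9, -0.8]
opening: 0.0005
gripper_force: 0.0
```

```bash
python3 c.py
```

```text
[ 0.4  0.9 -0.8] [0.5056 0.2005 0.0879] [179.99708248 -14.9920622   36.81770396]
[-0.175, -0.0685, np.float64(0.08785669251002998)] [ 0.0e+00  0.0e+00 -1.0e-03 -3.6e+00 -2.0e-02 -9.6e-01]
[-0.175, -0.0685, 0.0875] [ 0.0e+00  0.0e+00 -1.0e-03 -3.6e+00 -2.0e-02 -9.3e-01]
[-0.15, -0.0685, 0.0875] [ 0.00e+00  0.00e+00 -1.00e-03 -1.19e+00 -2.00e-02 -2.80e-01]
[-0.138, -0.0685, 0.0875] [ 0.     0.    -0.001 -0.03  -0.02   0.03 ]
[-0.133, -0.0685, 0.0875] [ 0.     0.    -0.001  0.45  -0.02   0.16 ]
[-0.13, -0.0685, 0.0875] [ 0.     0.    -0.001  0.74  -0.02   0.24 ]
```

Now creep to the rear (x .97, z .26 per cm).

Emit:
play_rows --commands '[[[0,0,0,0.1,0,0.03,0],[0,0,0,0.2,0,0.05,0],[0,0,0,0.3,0,0.08,0],[0,0,0,0.4,0,0.11,0],[0,0,0,0.4,0,0.11,0]]]'

```text
clock: 9.02
tool_pos: [0.5088, 0.2029, 0.0876]
orientation: [180.0, -15.0, 36.8]
force: [-0.3, 0.2, -0.1]
opening: 0.0003
gripper_force: 0.0
```

Emit:
play_rows --commands '[[[0,0,0,0.06,0,0.02,0],[0,0,0,0.12,0,0.03,0],[0,0,0,0.19,0,0.05,0],[0,0,0,0.19,0,0.05,0]]]'

```text
clock: 9.35
tool_pos: [0.5102, 0.2039, 0.0877]
orientation: [180.0, -15.0, 36.8]
force: [-1.0, -0.8, 0.8]
opening: 0.0005
gripper_force: 1.2
```

Contact is beginning.

Emit:
play_rows --commands '[[[0,0,0,0.05,0,0.01,0],[0,0,0,0.1,0,0.02,0],[0,0,0,0.15,0,0.04,0],[0,0,0,0.15,0,0.04,0]]]'

```text
clock: 9.68
tool_pos: [0.5107, 0.2041, 0.0872]
orientation: [180.0, -14.8, 36.8]
force: [-4.3, -3.0, 1.3]
opening: 0.0004
gripper_force: 2.6
```

Emit:
play_rows --commands '[[[0,0,0,0.05,0,0.01,0],[0,0,0,0.1,0,0.02,0],[0,0,0,0.1,0,0.02,0]]]'

```text
clock: 9.93
tool_pos: [0.5108, 0.2041, 0.0868]
orientation: [180.0, -14.8, 36.8]
force: [-6.1, -4.1, 2.1]
opening: 0.0004
gripper_force: 3.6
```

Emit:
play_rows --commands '[[[0,0,0,0.05,0,0,0],[0,0,0,0.1,0,0,0],[0,0,0,0.15,0,0,0],[0,0,0,0.15,0,0,0]]]'

```text
clock: 10.27
tool_pos: [0.511, 0.2041, 0.0866]
orientation: [180.0, -14.6, 36.7]
force: [-9.5, -4.9, 3.3]
opening: 0.0005
gripper_force: 5.2
```

```bash
python3 c.py|head -1
```

```text
[-9.5 -4.9  3.3] [0.511  0.2041 0.0866] [179.99259053 -14.62631887  36.74618125]
```

Emit:
play_rows --commands '[[[0,0,0,-0.6,0,-0.1,0],[0,0,0,-2,0,-0.5,0],[0,0,0,-4,0,-1.1,0],[0,0,0,-6,0,-1.6,0],[0,0,0,-6,0,-4,0],[0,0,0,-6,0,-8,0],[0,0,0,-6,0,-11,0],[0,0,0,-6,0,-11,0]]]'

```text
clock: 10.93
tool_pos: [0.4468, 0.1567, 0.186]
orientation: [-180.0, -15.7, 36.9]
force: [0.6, 1.3, 1.0]
opening: 0.0005
gripper_force: 0.0
```

Emit:
play_rows --commands '[[[0,0,0,-4,0,-4,0],[0,0,0,-7,0,-4,0],[0,0,0,-10,0,-4,0],[0,0,0,-10,0,-4,0],[0,0,0,-10,0,-4,0]]]'

```text
clock: 11.35
tool_pos: [0.3585, 0.0906, 0.1925]
orientation: [-180.0, -15.2, 36.9]
force: [-0.1, 0.9, 1.0]
opening: 0.0005
gripper_force: 0.0
```

```bash
python3 - <<'E'
from plant import ctrl
import cv2,numpy as np
p=ctrl.snapshot("top");c=p["color"][:,:,::-1].copy();cv2.imwrite("pics/top2.png",c)
a=cv2.imread("pics/top0.png");o=[]
for i in(a,c):
    o.append(cv2.resize(i[200:222,293:321],None,fx=14,fy=14,interpolation=2))
    f=i.astype(int)[200:222,293:321];r=np.clip(f[...,2]-f[...,:2].max(2)-25,0,None);y,x=np.indices(r.shape)
    print(r.sum(),(r*x).sum()/r.sum()+293,(r*y).sum()/r.sum()+200,(r>20).sum(),f[r>40].mean(0))
b=[cv2.resize(i[110:250,190:330],(392,392)) for i in(a,c)]
cv2.imwrite("pics/h.png",cv2.resize(cv2.vconcat([cv2.hconcat(o),cv2.hconcat([cv2.resize(k,(392,280)) for k in b])]),None,fx=1,fy=1))
for k in["marker_1","timer","beaker","capillary_jar","stamp"]:print(k,[d["bbox"] for d in ctrl.find_in(p,k)][:2])
E
```

```text
1414 306.3514851485148 210.84299858557284 22 [ 52.29411765  54.35294118 149.58823529]
1683 306.01188354129533 210.0718954248366 22 [ 75.          77.16666667 185.        ]
marker_1 [[290.3, 218.4, 38.7, 22.1]]
timer [[202.1, 243.6, 32.5, 28.7]]
beaker [[411.9, 193.6, 18.4, 18.9], [348.1, 209.3, 17.6, 18.5]]
capillary_jar [[294.7, 129.9, 7.6, 17.8]]
stamp []
```

View pics/h.png

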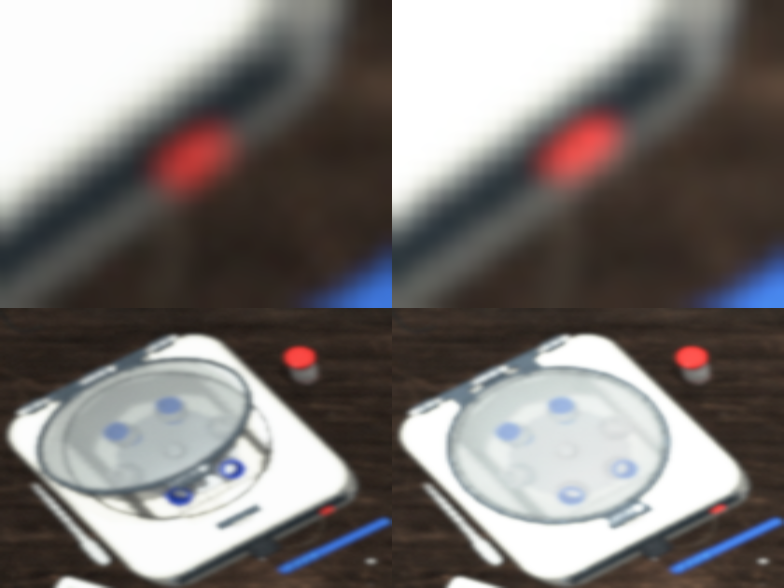

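```bash
python3 -c "
from plant import ctrl
print(ctrl.close_job())"
```

```text
the job is handed in; nothing more can be done
None
```

The lid was eased shut, then the rocker was pressed to its hard stop. The hand was taken away and the job handed in at about 11.5 s, with no verdict returned. The final top picture shows the lid down and the rocker tipped over, and the marker, timer, beaker and jar look unmoved. The stamp went undetected there and the pipette's position was not measured.

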